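# Weigh the pot of brass ring blanks on the sprung hook

### The arm

A 7-joint arm with a two-finger parallel gripper is mounted at the origin on the work surface. World frame = base frame: x ahead of the robot, y to its left, z up, the work surface at z = 0. Lengths are in m, angles in rad, forces in N, time in s.
With the tool pointing down it reaches from about 0.4 to 0.9 m from the base axis. Payload 5.5 kg.
Tool frame: the origin (TCP) lies at the very end of the fingers, on their centre line; the grasp point (between the pads) lies 19 mm behind it; z points along the fingers, y is the line along which they close (so a half turn about z gives the same grasp; the last joint's range is limited). The gripper opens to 92 mm and grips with 3 to 60 N. Pads are 19 mm wide; open, the fingers measure 130 mm over their backs; the gripper's body (75 mm by 190 mm) begins 47 mm behind the grasp point.
Start: joints at [1.484, 0.501, -0.427, 1.55, 0.221, 1.138, -0.21], TCP at [0.223, -0.611, 0.227] pointing down, gripper open.
Joint ranges: [-2.88, 2.88], [-0.31, 2.03], [-1.54, 1.56], [0.2, 2.42], [-1.41, 4.55], [0.19, 2.02], [-2.57, 2.57]. Speed limits (rad/s): [2.57, 2.57, 3.14, 3.14, 3.14, 3.14, 3.14].

### API

Orientations are given as a rotation vector (axis times angle).
In Python, from bench import * gives the robot as it stands. Calls block until the motion is done:
- move_pose(position, orientation): joint-space move of the TCP to a pose.
- servo_line(position, attitude=None, v=0.15): straight line of the TCP; attitude=None keeps the orientation; v is the mean speed in m/s.
- move_j(angles): joint-space move.
- open_gripper() and close_gripper(grip_force=None): open the fingers fully, or close them until they stop; grip_force is the grip in N (None keeps the last).
- wait(seconds).
- ik(position, orientation): joint angles nearest the present ones, or None.
- state(): the state.
- read_camera(name): name is "side" or "top" or "wrist"; returns the picture (400x640x3 uint8, red, green, blue); there is no depth.
- camera_info(name): a dict with "K" (3x3 intrinsics, pixels), "T" (4x4, takes a point from camera to world coordinates). Camera axes: x right, y down, z forward; pixel columns grow to the right and rows downward; lengths in m; the calibration is good to about 2 mm. A picture is of the moment at which its call begins: read the wrist's pose just before it. camera_info takes no time and is no camera call; for the wrist camera it gives the pose at the moment of the call.
A pose or a line that the arm cannot do raises MotionError and nothing moves.
- sign_off(): hands the job in; it is judged then, once.
The state is a dict: "clock": time; "qpos": joint angles; "qd": joint speeds; "effort": joint torques, N m; "tcp_pos": TCP position; "tcp_rot": TCP orientation; "force": force on the tool from outside, world axes, zero at the start; "wrist_torque": the same for the moment, N m; "gripper_width": finger opening in m; "grip_force": force on a finger pad.
Only numpy, scipy, OpenCV 4.12 (cv2) and the standard library are available. Lean on these libraries where they do the work, as an engineer would, in place of code of your own. Each camera call takes 0.05 s, during which the arm holds its last target. There are 200 camera calls.

### The job

Weigh the brass stock: hang the brass pot (yellow grip) by its stirrup on the hook of the spring scale, letting it down gently so that the hook is never driven down onto its stop. Let go, and finish only when the pot hangs upright and still with the hook at rest under its weight. Leave the copper and steel pots standing where they are.

Things in the scene. Friction and masses are not known exactly. Their poses are not given: they have to be found in the camera images.
- brass_pot: Pot to weigh: open brass pot, 60 mm wide, 42 tall, 0.26-0.46 kg, with rigid stirrup: uprights 58 mm apart inside (68 outside) along own y; flat crossbar 10 mm (x) by 8 mm, 92 to 100 mm above the foot, so the window seen along x is 58 wide, 50 high. Above its middle a yellow square grip post 16 x 16 mm, 100 to 146 mm up: grasp there. Origin: centre of underside, z up; same after a half turn.
- copper_pot: Bystander: shape and size of the brass pot, but copper, with a red grip post. Origin: centre of its underside, z up.
- steel_pot: Bystander: shape and size of the brass pot, but grey steel, with a blue grip post. Origin: centre of its underside, z up.
- scale: Cream spring scale fixed to the bench. Base 220 (x) x 150 x 14 mm; origin: centre of its underside, z up. Column 44 mm wide (y), 232 mm high, front face at x = +40 mm. The hook comes out of that face towards -x (its open end swung 15 to 65 degrees from straight at the robot's side of the bench towards the pots) and slides down the column under load.
- hook_seat (a point): Middle of the hook's flat seat, where the crossbar is to rest: 200 mm above the bench unloaded, sinking with the hook. x runs level along the hook to the column, z up; open end at -x. Hook: level bar 16 mm wide, 10 thick below the seat; seat from x -15 to +15 mm, then red tip (to -22) and back stop (to +22), both 10 mm above it. The pot enters from -x, its x along the hook's (either way).
- scale_hook (a joint): How far the hook has dipped, in m: 0 unloaded, 0.065 at the lower stop. Spring 120 N/m after 0.4 N preload, lightly damped: the pot's weight alone dips it 18 to 35 mm, and it bobs for about a second when the load comes on.
Mind the look-alikes: they are no part of the job. Several things have the shape of the brass_pot; the one meant has the colours described above.

How it is judged:
By the outcome, as a careful person would: the job done as asked, in the order asked, and still so for the second after the job is handed in, with the robot touching nothing.
It also fails if it takes over 42 s, if anything falls off the work surface, if the arm or the gripper's body presses on something with over 40 N, if the wrist force passes 120 N, or if a joint passes its speed limit or range.

## Working session

There is one attempt and no reset: what is moved stays moved. The work goes in short steps, each a Python script; the robot and the scene stay as the last script left them, time stands still between calls to the robot, and variables do not carry over. Pictures are saved under pics/ and viewed, at most 10 in all, crops included, and the job is handed in when it is done.

```bash
mkdir -p pics; ls; python3 - <<'E'
from bench import *
import cv2, numpy as np
np.set_printoptions(precision=4,suppress=True)
for n in ["top","side"]:
    im=read_camera(n); cv2.imwrite(f"pics/{n}0.png",im[:,:,::-1]); c=camera_info(n); print(n,c["K"],c["T"])
s=state(); print(s)
E
```

```text
pics
top [[375.6244   0.     313.1234]
 [  0.     375.6244 196.657 ]
 [  0.       0.       1.    ]] [[-0.0073 -0.9994  0.0346  0.5001]
 [-0.9997  0.0065 -0.0222 -0.029 ]
 [ 0.0219 -0.0348 -0.9992  0.9809]
 [ 0.      0.      0.      1.    ]]
side [[391.6492   0.     315.9331]
 [  0.     391.6492 197.6374]
 [  0.       0.       1.    ]] [[ 0.961  -0.1967  0.1941  0.3519]
 [-0.2764 -0.6902  0.6688 -0.6419]
 [ 0.0024 -0.6964 -0.7177  0.7793]
 [ 0.      0.      0.      1.    ]]
{'clock': 0.1, 'qpos': array([ 1.4842,  0.5018, -0.4268,  1.5514,  0.2208,  1.1383, -0.2103]), 'qd': array([ 0.0002, -0.0001, -0.0013, -0.0031,  0.0011,  0.0009, -0.0012]), 'effort': array([ -0.011 , -56.7869,  -5.8382, -27.9913,  -0.0689,   0.0241,
         0.0001]), 'tcp_pos': array([ 0.2225, -0.61  ,  0.2257]), 'tcp_rot': array([-3.0919, -0.5464,  0.0004]), 'force': array([-0.5516,  0.1582,  0.1824]), 'wrist_torque': array([ 0.0307,  0.0029, -0.0561]), 'grip_force': 0.0, 'gripper_width': 0.09149479570886832}
```

View pics/top0.png

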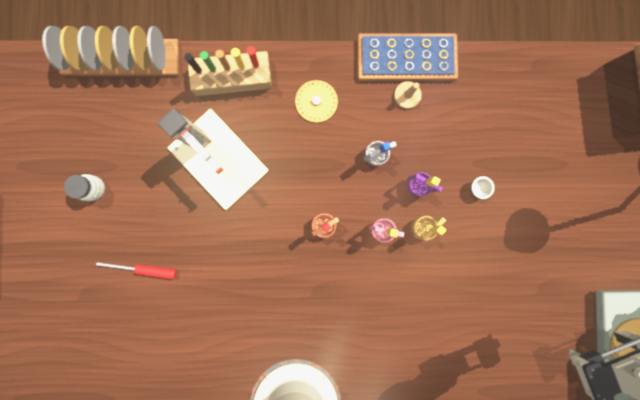

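View pics/side0.png

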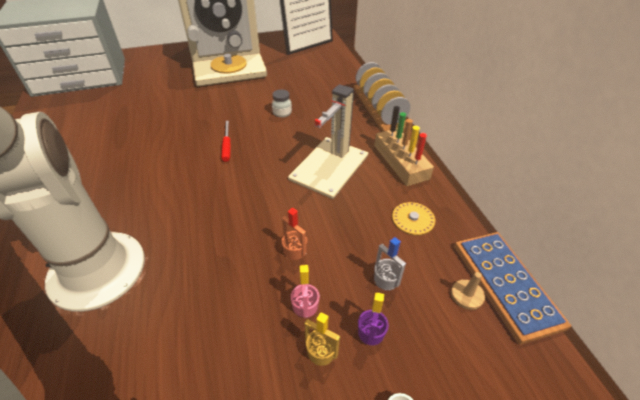

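Top view: three pots have yellow posts, at pink (385,230), purple (423,185) and gold (427,228). In the side view these are at (305,298), (372,325) and (321,345). Only the gold one has a brass-coloured body. Red-post copper is at (324,226) and blue-post steel at (378,153). The scale hook's red tip is at about (207,158) top and (320,122) side. I'll confirm with one enlarged crop and compute masks.

```bash
cat > h.py <<'E'
import cv2, numpy as np
np.set_printoptions(precision=4,suppress=True)
def ray(c,uv):
    d=c["T"][:3,:3]@np.linalg.solve(c["K"],[uv[0],uv[1],1.]); return c["T"][:3,3],d/np.linalg.norm(d)
def onz(c,uv,z):
    o,d=ray(c,uv); return o+d*(z-o[2])/d[2]
def tri(c1,u1,c2,u2):
    o1,d1=ray(c1,u1);o2,d2=ray(c2,u2)
    t=np.linalg.lstsq(np.c_[d1,-d2],o2-o1,rcond=None)[0]
    a,b=o1+t[0]*d1,o2+t[1]*d2
    return (a+b)/2,np.linalg.norm(a-b)
def proj(c,p):
    q=c["T"][:3,:3].T@(np.asarray(p)-c["T"][:3,3]); q=c["K"]@q; return q[:2]/q[2]
def blobs(rgb,lo,hi,amin=8):
    m=cv2.inRange(cv2.cvtColor(rgb,cv2.COLOR_RGB2HSV),np.array(lo),np.array(hi))
    n,l,s,ce=cv2.connectedComponentsWithStats(m)
    return [(s[i].tolist(),ce[i].round(1).tolist()) for i in range(1,n) if s[i,4]>=amin]
E
python3 - <<'E'
from bench import camera_info
from h import *
t=cv2.imread("pics/top0.png"); s=cv2.imread("pics/side0.png")
a=cv2.resize(t[160:250,355:455],None,fx=4,fy=4,interpolation=cv2.INTER_CUBIC)
b=cv2.resize(s[285:375,285:385],None,fx=4,fy=4,interpolation=cv2.INTER_CUBIC)
u=cv2.resize(t[95:155,150:250],None,fx=4,fy=4,interpolation=cv2.INTER_CUBIC)
v=cv2.resize(s[80:140,295:395],None,fx=4,fy=4,interpolation=cv2.INTER_CUBIC)
cv2.imwrite("pics/crop1.png",np.vstack([np.hstack([a,b]),np.hstack([u,v])])[:600])
for n,i in (("top",t),("side",s)):
    r=i[:,:,::-1].copy()
    print(n,"yel",[x for x in blobs(r,(24,190,150),(33,255,255))])
    print(n,"red",[x for x in blobs(r,(0,170,100),(6,255,255))])
E
```

```text
top yel []
top red [([134, 265, 42, 14, 121], [157.0, 272.3])]
side yel [([413, 126, 6, 4, 17], [415.1, 127.7]), ([300, 265, 8, 8, 56], [303.6, 268.6]), ([375, 293, 9, 8, 63], [379.0, 296.7]), ([317, 313, 11, 10, 76], [322.1, 317.5])]
side red [([315, 118, 5, 7, 24], [316.7, 121.4]), ([416, 133, 10, 27, 143], [420.6, 145.2]), ([221, 136, 10, 26, 227], [225.6, 148.7]), ([288, 208, 10, 19, 163], [292.7, 216.6])]
```

View pics/crop1.png

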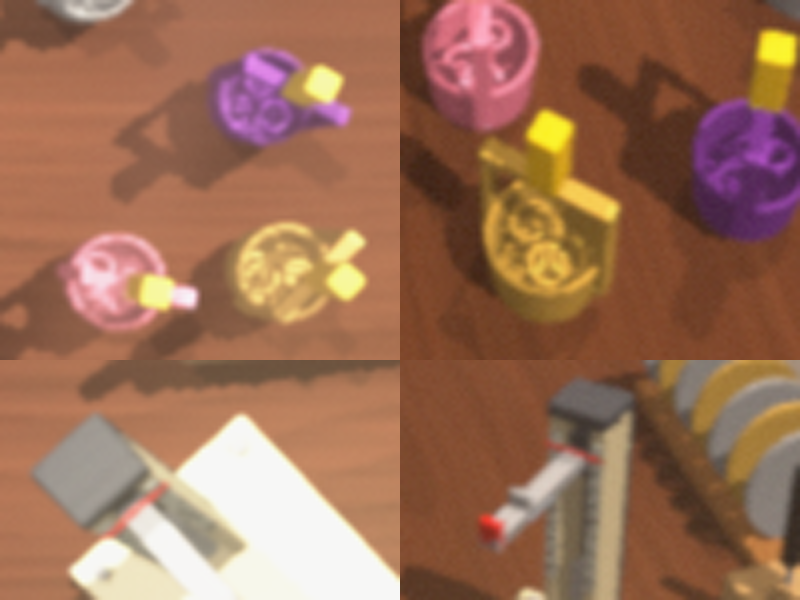

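The crop confirms it: the gold-bodied pot with the yellow post (crop 347,281 → top px 441.7,230.2; side px 322.7,317) is the brass one. The crop also shows the hook and red tip at side px 317.5,121.7.

```bash
python3 - <<'E'
from bench import camera_info
from h import *
ct,cs=camera_info("top"),camera_info("side")
print("post top",tri(ct,(441.7,230.2),cs,(322.7,317)))
a,b=onz(cs,(307.5,322),.1),onz(cs,(337.5,338),.1); print("bar",a,b,np.linalg.norm(a-b),(a+b)/2,np.degrees(np.arctan2(*(b-a)[1::-1])))
for nm,z in (("copper",(292.7,210)),("pinkp",(303.6,268.6)),("purp",(379,296.7))): print(nm,onz(cs,z,.146))
t=cv2.imread("pics/top0.png")
m=cv2.inRange(cv2.cvtColor(t,cv2.COLOR_BGR2HSV),(10,0,190),(50,90,255))
m[:,:160]=0;m[:,275:]=0;m[:100]=0;m[215:]=0
c=max(cv2.findContours(m,0,1)[0],key=cv2.contourArea)
p=cv2.approxPolyDP(cv2.convexHull(c),4,True)[:,0]; print(p.tolist())
for q in p: print(q,onz(ct,q,.014))
print("tip side@.21",onz(cs,(317.5,121.7),.21))
E
python3 - <<'E'
import cv2,numpy as np
t=cv2.imread("pics/top0.png"); s=cv2.imread("pics/side0.png")
cv2.imwrite("pics/crop2.png",np.hstack([cv2.resize(t[95:215,150:280],None,fx=4,fy=4.,interpolation=2)[:480,:],]))
E
```

```text
post top (array([ 0.4533, -0.3338,  0.1483]), np.float64(0.001986192189781368))
bar [ 0.4322 -0.3123  0.1   ] [ 0.4759 -0.3566  0.1   ] 0.06224548197309125 [ 0.454  -0.3344  0.1   ] -45.38689325006126
copper [ 0.464 -0.074  0.146]
pinkp [ 0.4481 -0.2273  0.146 ]
purp [ 0.5639 -0.3231  0.146 ]
[[208, 109], [268, 169], [227, 209], [167, 148], [184, 117]]
[208 109] [0.7618 0.2193 0.014 ]
[268 169] [0.6056 0.0653 0.014 ]
[227 209] [0.5034 0.1703 0.014 ]
[167 148] [0.661  0.3236 0.014 ]
[184 117] [0.7411 0.2807 0.014 ]
tip side@.21 [0.5826 0.1413 0.21  ]
```

View pics/crop2.png

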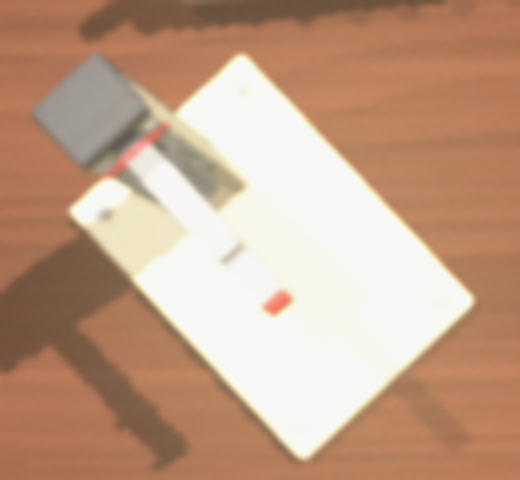

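The enlarged top view shows the hook bar running from the column down-right, with the back stop at crop (232,252) and the red tip at (277,302) → px (219.3,170.5). The base rectangle measures 219 x 147 mm at yaw 44.4°, as it should. Next I move above the brass pot and check it with the wrist camera.

```bash
cat >> h.py <<'E'
from scipy.spatial.transform import Rotation as R
def down(yaw_x): # tool pointing down, tool x at yaw_x (deg); tool y at yaw_x-90
    a=np.radians(yaw_x); x=np.array([np.cos(a),np.sin(a),0]); z=np.array([0,0,-1.]); return R.from_matrix(np.c_[x,np.cross(z,x),z]).as_rotvec()
E
python3 - <<'E'
from bench import *
from h import *
ct,cs=camera_info("top"),camera_info("side")
print("tip",tri(ct,(219.3,170.5),cs,(317.5,121.7)), onz(ct,(219.3,170.5),.21))
move_pose([0.4535,-0.334,0.27],down(44.5))
c=camera_info("wrist"); im=read_camera("wrist"); cv2.imwrite("pics/w1.png",im[:,:,::-1])
s=state(); print(s["clock"],s["tcp_pos"],s["qpos"],s["force"]); print(c["T"])
print("expect post",proj(c,[.4535,-.334,.146]))
print(blobs(im,(22,150,120),(34,255,255),30))
E
```

```text
tip (array([0.583 , 0.1462, 0.2066]), np.float64(0.0020427332665569125)) [0.5817 0.1456 0.21  ]
1.5083 [ 0.4521 -0.3363  0.2695] [ 1.1302  0.3427 -0.6725  1.7172  0.2307  1.1628 -0.4047] [-0.083   0.0299 -0.1   ]
[[ 0.6982 -0.6864 -0.2032  0.5063]
 [-0.7159 -0.6693 -0.1991 -0.283 ]
 [ 0.0006  0.2845 -0.9587  0.4284]
 [ 0.      0.      0.      1.    ]]
expect post [315.8114 188.6559]
[([378, 79, 30, 23, 498], [392.7, 91.1]), ([208, 98, 35, 24, 557], [224.7, 109.2]), ([294, 145, 44, 20, 153], [315.0, 151.0]), ([298, 164, 14, 8, 45], [303.8, 168.3]), ([305, 167, 41, 32, 699], [319.9, 182.0])]
```

View pics/w1.png

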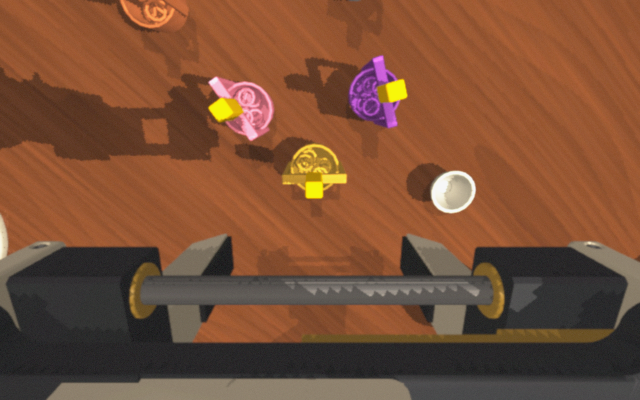

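The wrist view shows the brass post top at (314,187), against an expected (316,189), and the crossbar level from (283,180) to (347,179). Position and yaw hold, so I grasp.

```bash
python3 - <<'E'
from bench import *
from h import *
c=camera_info("wrist")
p=onz(c,(314.2,187.5),.146); a,b=onz(c,(283,180),.1),onz(c,(347,179),.1)
print("post",p,"bar mid",(a+b)/2,"len",np.linalg.norm(a-b),"yaw",np.degrees(np.arctan2(*(b-a)[1::-1])))
g=(p+np.array([.4533,-.334,.1]))[:2]/2
servo_line([*g,.111],down(44.5),v=.12); wait(.2)
s=state(); print(s["clock"],s["tcp_pos"],s["force"])
close_gripper(35); wait(.2)
s=state(); print(s["clock"],s["tcp_pos"],s["force"],s["gripper_width"],s["grip_force"])
zg=s["tcp_pos"][2]
servo_line([*g,.31],down(44.5),v=.15); wait(.4)
s=state(); print(s["clock"],s["tcp_pos"],s["force"],s["wrist_torque"],s["gripper_width"],s["grip_force"])
im=read_camera("wrist"); cv2.imwrite("pics/w2.png",im[:,:,::-1])
im=read_camera("side"); cv2.imwrite("pics/s2.png",im[:,:,::-1])
E
```

```text
post [ 0.4532 -0.3322  0.146 ] bar mid [ 0.4514 -0.3347  0.1   ] len 0.06785544421629104 yaw -44.82339179082464
3.1833 [ 0.4535 -0.3334  0.1116] [ 0.6935 -0.1661  0.0122]
4.5417 [ 0.453  -0.3329  0.1109] [-1.7975  1.2066 -0.3573] 0.015961721891590383 34.98926639556885
6.4167 [ 0.4532 -0.333   0.3098] [ 0.1695  0.0626 -3.409 ] [ 0.0225 -0.0423  0.0172] 0.0160546094211039 34.988343715667725
```

View pics/w2.png

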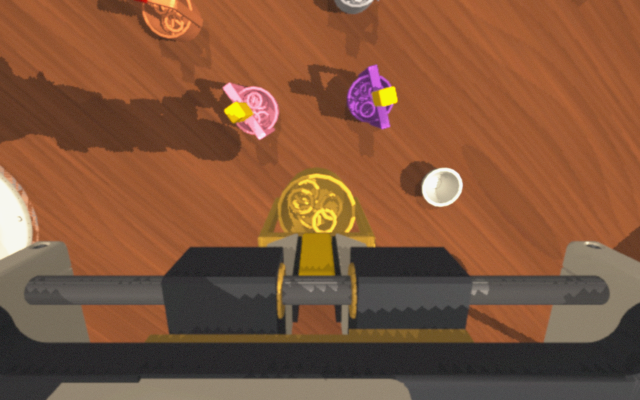

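The pot is held with its bar level across the fingers. The wrist force of about 3.5 N implies a dip of about 25 mm. Next I carry it high over the other pots to the pre-entry point, lower it to window height, and check.

```bash
cat >> h.py <<'E'
HX=np.array([.7145,.6997,0]); SEAT=np.array([.596,.1585,0])
E
python3 - <<'E'
from bench import *
from h import *
pre=SEAT-.10*HX
r=down(44.4)
for f in (.31,.242): print(ik([*pre[:2],f],r))
servo_line([*pre[:2],.31],r,v=.2)
servo_line([*pre[:2],.243],r,v=.12); wait(.3)
s=state(); print(s["clock"],s["tcp_pos"],s["force"],s["qpos"])
ims=[read_camera("side"),read_camera("top")]
c=camera_info("side"); ct=camera_info("top")
for n,p in (("seat",SEAT+[0,0,.2]),("barunder",s["tcp_pos"]-[0,0,.019])): print(n,proj(c,p),proj(ct,p))
a=cv2.resize(ims[0][80:230,260:400],None,fx=2.8,fy=2.8,interpolation=2);b=cv2.resize(ims[1][95:245,150:290],None,fx=2.8,fy=2.8,interpolation=2)
cv2.imwrite("pics/p3.png",np.hstack([a,b])[:,:,::-1])
E
```

```text
[ 0.6514  0.3451 -1.0759  1.7306  0.3183  1.2573 -1.2958]
[ 0.6154  0.4224 -1.0494  1.8171  0.4025  1.137  -1.3664]
9.8167 [0.5249 0.0886 0.2436] [ 0.5895 -0.3437 -4.2002] [ 0.5006  0.3577 -0.8807  1.8182  0.307   1.1081 -1.284 ]
seat [320.6303 120.3533] [214.1783 164.1407]
barunder [300.2072 132.9682] [246.1728 197.7771]
```

View pics/p3.png

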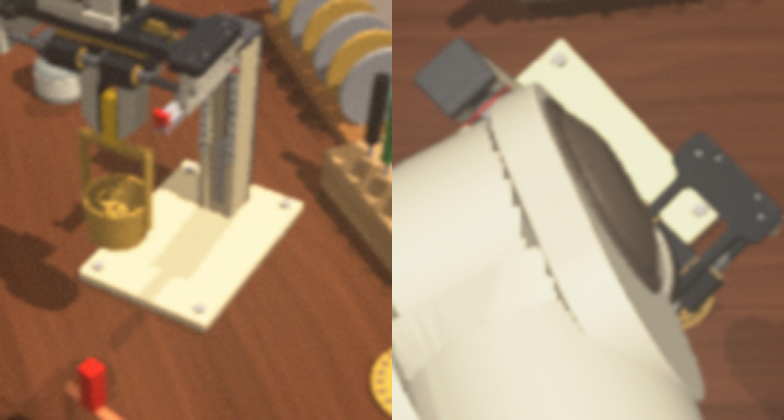

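In the side crop the pot hangs level in front of the hook, with its window facing the red tip (crop 165,117). The bar underside projects above the tip and in line with it. Now I enter along the hook.

```bash
python3 - <<'E'
from bench import *
from h import *
r=down(44.4)
servo_line([*SEAT[:2],.243],r,v=.08); wait(.3)
s=state(); print(s["clock"],s["tcp_pos"],s["force"],s["wrist_torque"])
d=s["tcp_pos"]-SEAT; print("along",d[:2]@HX[:2],"lat",d[:2]@[-HX[1],HX[0]])
im=read_camera("side"); w=read_camera("wrist")
a=cv2.resize(im[80:190,270:370],None,fx=4,fy=4,interpolation=2); b=cv2.resize(w[120:285,200:440],None,fx=1.65,fy=1.65,interpolation=2)
o=np.zeros((440,800,3),np.uint8); o[:,:400]=a; o[:b.shape[0],400:400+b.shape[1]]=b[:,:400]
cv2.imwrite("pics/p4.png",o[:,:,::-1])
E
```

```text
11.6167 [0.596  0.1582 0.2431] [ 0.3991  0.1833 -4.0014] [-0.0146 -0.044   0.0016]
along -0.00020436322022999976 lat -0.0002010130656293142
```

View pics/p4.png

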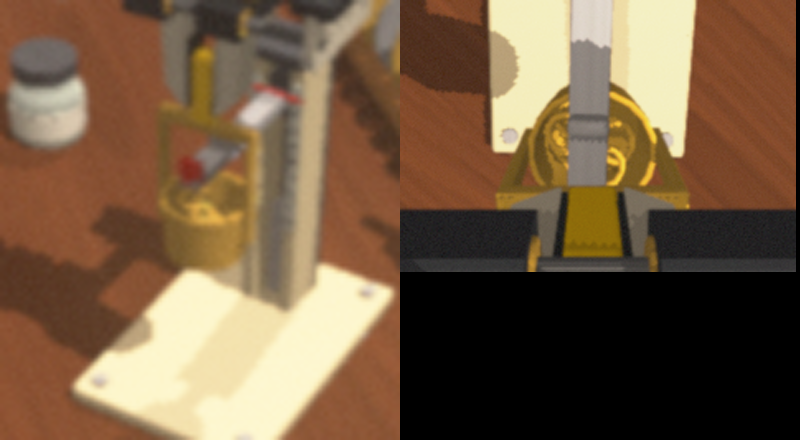

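The hook is inside the window, centred laterally, with the back stop at wrist px (315,197). I check it against the bar along the hook, then let the pot down in small force-checked steps.

```bash
python3 - <<'E'
from bench import *
from h import *
r=down(44.4); c=camera_info("wrist")
tcp=state()["tcp_pos"]
b=onz(c,(315,195.5),.21); print("stop top along from tcp",(b-tcp)[:2]@HX[:2],"lat",(b-tcp)[:2]@[-HX[1],HX[0]], "exp .0185")
off=np.clip((b-tcp)[:2]@HX[:2]-.0185,-.004,.004)/2
x,y=(SEAT+off*HX)[:2]; print("off",off)
def f(): 
    v=[]
    for _ in range(6): v.append(state()["force"][2]); wait(.02)
    return np.mean(v)
F0=f(); print("F0",F0)
servo_line([x,y,.222],r,v=.06)
for z in (.214,.206,.199,.195,.192,.189,.186,.184):
    servo_line([x,y,z],r,v=.03); wait(.12); F=f(); s=state(); print(z,round(s["tcp_pos"][2],4),round(F,2),s["force"][:2],round(s["clock"],2))
    if F>-.25: break
E
```

```text
stop top along from tcp 0.021596954109690234 lat 0.0010028381279864763 exp .0185
off 0.0015484770548451175
F0 -3.8281641448628765
0.214 0.2141 -2.57 [0.4125 0.272 ] 12.95
0.206 0.2061 -2.2 [ 0.6231 -0.0546] 13.58
0.199 0.1991 -1.18 [-0.1574  0.0779] 14.18
0.195 0.1951 -0.46 [ 0.7112 -0.1403] 14.68
0.192 0.1921 -0.31 [0.3126 0.215 ] 15.15
0.189 0.1891 0.06 [0.3402 0.0018] 15.62
```

```bash
python3 - <<'E'
from bench import *
from h import *
open_gripper(); wait(.2)
p=state()["tcp_pos"]
servo_line([p[0],p[1],.27],down(44.4),v=.1)
servo_line([*(p-.15*HX)[:2],.34],v=.2)
move_pose([.45,-.05,.36],down(44.4)); wait(1.0)
s=state(); print(s["clock"],s["tcp_pos"],s["force"])
i1=read_camera("side"); wait(.5); i2=read_camera("side"); t=read_camera("top")
print("diff",np.abs(i1.astype(int)-i2)[80:200,270:370].max())
a=cv2.resize(i2[60:260,260:420],None,fx=2.5,fy=2.5,interpolation=2);b=cv2.resize(t[95:255,150:450],None,fx=1.3,fy=1.3,interpolation=2)
o=np.zeros((500,790,3),np.uint8); o[:,:400]=a; o[:b.shape[0],400:400+b.shape[1]]=b
cv2.imwrite("pics/p5.png",o[:,:,::-1])
E
```

```text
20.55 [ 0.45 -0.05  0.36] [ 0.4876  0.7993 -0.2277]
diff 14
```

View pics/p5.png

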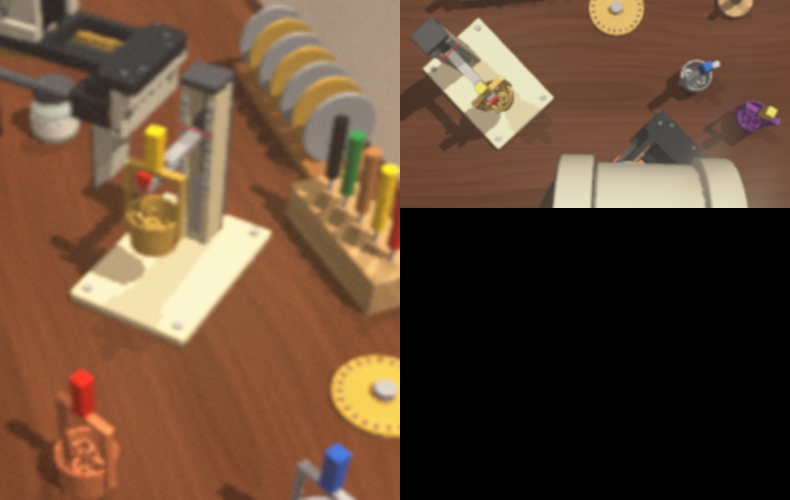

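The pot hangs upright on the hook by its crossbar, between the red tip and the back stop, with its yellow post free at crop (155,145). Copper and steel still stand where they were. I wait a moment, check that it is still, and hand in.

```bash
python3 - <<'E'
from bench import *
from h import *
def cen():
    return [x for x in blobs(read_camera("side")[90:140,300:345].copy(),(22,170,120),(34,255,255),20)]
wait(1.5)
for _ in range(3): print(cen()); wait(.2)
print(state()["clock"]); print(sign_off())
E
```

```text
[([18, 20, 8, 7, 38], [21.7, 22.6])]
[([18, 20, 8, 6, 38], [21.7, 22.5])]
[([18, 20, 8, 10, 44], [21.9, 23.0])]
23.45
the job is handed in; nothing more can be done
None
```

The brass pot hangs upright and still on the scale hook, let down gently to a dip of about 29 mm (stop at 65 mm), with copper and steel left standing where they were; handed in at 23.5 s.

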